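Lower the odd post of the counter stand and put its tray back

TASK

One of the four telescoping posts of the small counter stand is still one hole longer than the others: press its spring button and shorten it by just one hole, until the button clicks out again and all four posts are equally tall. Then set the loose tray gently back on top of the four posts, level and squarely in line with the shelf below, and let go. Do not knock or shift the things standing around or on the lower shelf.

Things in the scene. Friction and masses are not known exactly. Their poses are not given: they have to be found in the camera images.
- stand: Lower shelf of the counter stand, fixed to the worktop: light-wood board 170 (x) by 250 (y) mm, its top 18 mm above the worktop. Origin: centre of its footprint, at worktop height. Four upright telescoping posts stand on it, 60 mm either way in its x and 100 mm either way in its y; all their spring buttons point to its +x.
- stand_seat (a point): Point on the stand's vertical centre line, 132 mm above the worktop: the centre of the tray's underside belongs here (height of the post tops when a post is at the right hole).
- tray: Loose light-wood tray, 170 (x) by 250 (y) mm, 28 mm high rim with 8 mm walls, about 0.5 kg, stands flat on the worktop beside the stand at first. Origin: centre of its underside. A flat handle arches over its middle along y; either way round (half a turn) is right.
- tray_grip (a point): Centre of the tray's black handle bar, 88 mm above the tray's underside: the bar is 16 mm wide (tray x), 112 mm long (tray y), 18 mm tall, with free space below it.
- sleeve_a_top (a point): Centre of the top of post a: 132 mm above the worktop when set right, 152 mm on the one too long. Which corner it is at varies. Aluminium sleeve, 25 mm diameter, 88 mm long, with a 27 mm rubber cap, sliding on a fixed steel inner tube; on the stand's +x side a column of holes 10, 30, 50 and 70 mm below its top. It takes 4 to 12 N to slide it; it does not fall by itself.
- sleeve_b_top (a point): Centre of the top of post b: 132 mm above the worktop when set right, 152 mm on the one too long. Which corner it is at varies. Aluminium sleeve, 25 mm diameter, 88 mm long, with a 27 mm rubber cap, sliding on a fixed steel inner tube; on the stand's +x side a column of holes 10, 30, 50 and 70 mm below its top. It takes 4 to 12 N to slide it; it does not fall by itself.
- sleeve_c_top (a point): Centre of the top of post c: 132 mm above the worktop when set right, 152 mm on the one too long. Which corner it is at varies. Aluminium sleeve, 25 mm diameter, 88 mm long, with a 27 mm rubber cap, sliding on a fixed steel inner tube; on the stand's +x side a column of holes 10, 30, 50 and 70 mm below its top. It takes 4 to 12 N to slide it; it does not fall by itself.
- sleeve_d_top (a point): Centre of the top of post d: 132 mm above the worktop when set right, 152 mm on the one too long. Which corner it is at varies. Aluminium sleeve, 25 mm diameter, 88 mm long, with a 27 mm rubber cap, sliding on a fixed steel inner tube; on the stand's +x side a column of holes 10, 30, 50 and 70 mm below its top. It takes 4 to 12 N to slide it; it does not fall by itself.
- button_a_head (a point): Crown of post a's domed spring button, 8 mm across, 102 mm above the worktop. It belongs to the fixed inner tube and sticks out 5 mm through a hole of the sleeve, locking it. Squeezed flush, it lets the sleeve slide over it, and springs out at the next hole that comes to it, stopping the sleeve, unless something still covers that hole.
- button_b_head (a point): Crown of post b's domed spring button, 8 mm across, 102 mm above the worktop. It belongs to the fixed inner tube and sticks out 5 mm through a hole of the sleeve, locking it. Squeezed flush, it lets the sleeve slide over it, and springs out at the next hole that comes to it, stopping the sleeve, unless something still covers that hole.
- button_c_head (a point): Crown of post c's domed spring button, 8 mm across, 102 mm above the worktop. It belongs to the fixed inner tube and sticks out 5 mm through a hole of the sleeve, locking it. Squeezed flush, it lets the sleeve slide over it, and springs out at the next hole that comes to it, stopping the sleeve, unless something still covers that hole.
- button_d_head (a point): Crown of post d's domed spring button, 8 mm across, 102 mm above the worktop. It belongs to the fixed inner tube and sticks out 5 mm through a hole of the sleeve, locking it. Squeezed flush, it lets the sleeve slide over it, and springs out at the next hole that comes to it, stopping the sleeve, unless something still covers that hole.
- sleeve_a (a joint): How far the sleeve of post a is slid down, m: 0 at the second-longest hole, 0.020 one hole shorter, 0.040 at the shortest, -0.020 at the longest. About 1 mm of play at a hole.
- sleeve_b (a joint): How far the sleeve of post b is slid down, m: 0 at the second-longest hole, 0.020 one hole shorter, 0.040 at the shortest, -0.020 at the longest. About 1 mm of play at a hole.
- sleeve_c (a joint): How far the sleeve of post c is slid down, m: 0 at the second-longest hole, 0.020 one hole shorter, 0.040 at the shortest, -0.020 at the longest. About 1 mm of play at a hole.
- sleeve_d (a joint): How far the sleeve of post d is slid down, m: 0 at the second-longest hole, 0.020 one hole shorter, 0.040 at the shortest, -0.020 at the longest. About 1 mm of play at a hole.
- button_a (a joint): How far the button of post a is pressed in, m: 0 fully out, 0.005 flush with the sleeve, 0.009 end of travel; spring 3 N when out, 5.5 N when flush.
- button_b (a joint): How far the button of post b is pressed in, m: 0 fully out, 0.005 flush with the sleeve, 0.009 end of travel; spring 3 N when out, 5.5 N when flush.
- button_c (a joint): How far the button of post c is pressed in, m: 0 fully out, 0.005 flush with the sleeve, 0.009 end of travel; spring 3 N when out, 5.5 N when flush.
- button_d (a joint): How far the button of post d is pressed in, m: 0 fully out, 0.005 flush with the sleeve, 0.009 end of travel; spring 3 N when out, 5.5 N when flush.
- mill: Pepper mill, wood with a black top, 52 mm across, 140 mm tall, standing on the worktop beyond the stand and tray: leave it alone. Origin: centre of its underside.
- mug: Dark mug, 78 mm across, 92 mm tall, standing on the worktop: leave it alone. Origin: centre of its underside.
- jar: Amber glass jar, 54 mm across, 75 mm tall, standing on the lower shelf, its top 93 mm above the worktop: leave it alone. Origin: centre of its underside.
- tin: Low metal tin, 63 mm across, 42 mm tall, standing on the lower shelf: leave it alone. Origin: centre of its underside.

How it is judged:
By the outcome, as a careful person would: the job done as asked, in the order asked, and still so for the second after the job is handed in, with the robot touching nothing.
It also fails if it takes over 69 s, if anything falls off the work surface, if the arm or the gripper's body presses on something with over 40 N, if the wrist force passes 120 N, or if a joint passes its speed limit or range.

ROBOT

A 6-joint arm with a two-finger parallel gripper is mounted at the origin on the work surface. World frame = base frame: x ahead of the robot, y to its left, z up, the work surface at z = 0. Lengths are in m, angles in rad, forces in N, time in s.
With the tool pointing down it reaches from about 0.275 to 1 m from the base axis. Payload 8.4 kg.
Tool frame: the origin (TCP) lies midway between the tips of the shut fingers; the grasp point (between the pads) lies 19 mm behind it; x points along the fingers, y is the direction in which the jaws open and shut, and the axes are right-handed (so a half turn about x gives the same grasp; the last joint's range is limited). The gripper opens to 85 mm and grips with 20 to 120 N. Pads are 22 mm wide; open, the fingers measure 114 mm over their backs; the gripper's body (76 mm by 85 mm) begins 54 mm behind the grasp point. The pads swing forward as they close: fully open they stand 13 mm farther back than shut.
Start: joints at [1.224, 0.353, 1.633, -0, 1.155, -0.002], TCP at [0.211, 0.588, 0.231] pointing down, gripper open.
Joint ranges: [-2.63, 2.63], [-0.92, 2.1], [0.06, 2.66], [-1.3, 4.44], [0, 2.69], [-3.02, 3.02]. Speed limits (rad/s): [2.22, 2.22, 2.79, 3.14, 3.14, 3.14].

INTERFACE

Orientations are given as a rotation vector (axis times angle).
In Python, from station import monitor, grab_frame, ticket, recognise, outline_of gives the robot as it stands. The module is installed in compiled form; this text tells all that it offers.
- The arm moves only by the tool step_arm, never from a script. Its argument "plan" is a list of rows, each an object of numbers: "dx", "dy", "dz": the shift along the world's x, y, z scaled (see below); "rx", "ry", "rz": the turn, a rotation vector about the world's x, y, z scaled (see below); "claw": the opening, from 0 (shut) to 1 (fully open). In form: [{"dx": .., "dy": .., "dz": .., "rx": .., "ry": .., "rz": .., "claw": ..}, ...]. A call has 1 to 10 rows; each row shifts and turns the commanded pose from where the row before left it; what a row does not reach is not made up. The controller multiplies each number of a shift by 25 mm and each number of a turn by 45 degrees. A row lasts 1/8 s, in which the tool goes at most 62.5 mm and 10.7 degrees, less where a joint would pass 70% of its speed; a pose out of reach is approached as far as the arm can. A call with a number of a shift or a turn outside -1 to 1 is refused whole. A call with a gripper value outside its range is refused whole. The fingers move at their own pace and stop on an object; "force" is the grip in N (left out, the last holds). Time passes only in rows, so rows that do not move let the fingers close. It gives the time, the measured TCP pose, the force and the opening at its end, in the units of the state.
- monitor.observe(): the state, without advancing time (a new reading comes with each control period).
- grab_frame(name): name is "scene" or "top" or "wrist"; returns a dict with "color" (400x640x3 uint8, blue, green, red), "fx", "fy", "cx", "cy" (pixels), "origin" and "attitude" of the camera in the world; the wrist camera has in their place "mount" (4x4, takes a point from camera to tool coordinates, whose origin is the TCP and whose axes are the tool frame's). Camera axes: x right, y down, z forward; pixel columns grow to the right and rows downward; lengths in m; the calibration is good to about 2 mm. A picture is of the moment at which its call begins: read the wrist's pose just before it. There is no depth.
- ticket.job_done(): hands the job in, once; it reports no verdict.
Trained networks look in a picture, given as the dict that the camera call returned (one of the last four; its "shot" number tells which), for a name from the list of things; names that differ only in an ending like _2 or _b are one class to them, and where a whole thing is asked for, a point or a joint stands for the part that bears it (a point fixed in the world has none). Each returns a list of dicts, best first, with "confidence" (0 to 1); they miss things now and then, are a little off and sometimes report something else, mostly with a low value. They report only what shows in the picture. A call takes as long as a camera call.
- recognise(picture, thing): "xy" ([column, row] as shares, 0 to 1, of the picture: columns of its width, rows of its height, amid what is visible of it).
- outline_of(picture, thing): "region" (400x640 bool, what is visible of it) and "xy" ([column, row] as shares, 0 to 1, of the picture: columns of its width, rows of its height, amid what is visible of it).
The state is a dict: "time_s": time; "qpos": joint angles; "dq": joint speeds; "joint_efforts": joint torques, N m; "eef_pos": TCP position; "orientation": TCP orientation; "ft_force": force on the tool from outside, world axes, zero at the start; "moment": the same for the moment, N m; "width": opening from 0.0 (shut) to 1.0 (fully open).
Only numpy, scipy, OpenCV 4.12 (cv2) and the standard library are available. Lean on these libraries where they do the work, as an engineer would, in place of code of your own. Each camera call takes 0.05 s, during which the arm holds its last target.

## Working session

There is one attempt and no reset: what is moved stays moved. The work goes in short steps, Python scripts to look and compute and a tool call to move; the robot and the scene stay as the last step left them, time stands still between calls to the robot, and variables do not carry over. Pictures are saved under pics/ and viewed, and the job is handed in when it is done.

Besides the shell and the picture viewer there is one more tool, called after ">>>" by a JSON object that holds its "api" and its "payload". step_arm: Moves the arm, as the interface text tells. Shifts and turns lie within -1 to 1; 1 stands for 25 mm of shift or 45 degrees of turn. Its arguments: {"type":"object","properties":{"plan":{"type":"array"},"force":{"type":"number"}},"required":["plan"]}

```bash
mkdir -p pics
cat > h.py <<'E'
import numpy as np, cv2
from station import monitor, grab_frame, ticket, recognise, outline_of
def shot(n,f):
    p=grab_frame(n); cv2.imwrite('pics/'+f,p['color']); return p
E
python3 - <<'E'
from h import *
s=monitor.observe(); print(s)
for n in ('scene','top','wrist'):
    p=shot(n,n+'0.png'); print({k:v for k,v in p.items() if k!='color'})
    for t in ('stand','tray','tray_grip','sleeve_a_top','button_a_head','mill','mug','jar','tin'):
        print(t,[( (np.array(d['xy'])*[640,400]).round(1).tolist(),round(d['confidence'],2)) for d in recognise(p,t)])
E
```

```text
{'time_s': 0.0, 'qpos': array([ 1.22357722e+00,  3.53632605e-01,  1.63417302e+00, -8.62114182e-06,
        1.15520167e+00, -2.41115843e-03]), 'dq': array([-6.62076533e-04,  5.42775425e-05,  1.45531911e-04, -4.96182174e-04,
        1.59786649e-03, -1.29890059e-04]), 'joint_efforts': array([-8.92466360e-04, -6.05255055e+01, -3.42069376e+01, -4.95317988e-05,
        9.25761822e-03, -8.30492240e-06]), 'eef_pos': array([0.21109927, 0.58774028, 0.23055476]), 'orientation': array([ 0.26947527,  1.55404779, -0.27167465]), 'ft_force': array([ 0.21572795, -0.09898036, -0.18863611]), 'moment': array([-0.03764887, -0.0073948 ,  0.00661397]), 'width': 1.0036947311158433}
{'fx': 382.2004681989644, 'fy': 382.2004681989644, 'cx': 322.7300860371445, 'cy': 194.94536819921888, 'origin': array([1.06983048, 0.15725889, 0.84767408]), 'attitude': array([-1.5444508 , -2.23654164,  0.70761953]), 'shot': 1}
stand [([408.6, 231.9], 0.8)]
tray [([286.7, 175.9], 0.74), ([458.4, 234.2], 0.38)]
tray_grip [([457.8, 233.0], 0.73), ([291.4, 178.3], 0.62)]
sleeve_a_top [([366.2, 212.7], 0.54)]
button_a_head []
mill [(
[... 630 characters left out ...]
287.0, 241.8], 0.73), ([248.8, 226.5], 0.46)]
jar []
tin [([263.3, 226.4], 0.7)]
{'fx': 291.143890239064, 'fy': 291.143890239064, 'cx': 320.5898729219136, 'cy': 201.89668242536808, 'mount': array([[ 6.78349857e-04, -3.13080891e-01,  9.49726221e-01,
        -1.41971757e-01],
       [ 9.99999758e-01,  6.67237526e-05, -6.92262408e-04,
         4.77808982e-04],
       [ 1.53364834e-04,  9.49726461e-01,  3.13080860e-01,
        -8.03737779e-02],
       [ 0.00000000e+00,  0.00000000e+00,  0.00000000e+00,
         1.00000000e+00]]), 'shot': 3}
stand [([154.9, 385.5], 0.67)]
tray []
tray_grip []
sleeve_a_top []
button_a_head []
mill []
mug [([169.5, 395.3], 0.56)]
jar [([155.5, 389.1], 0.54)]
tin []
```

View pics/scene0.png

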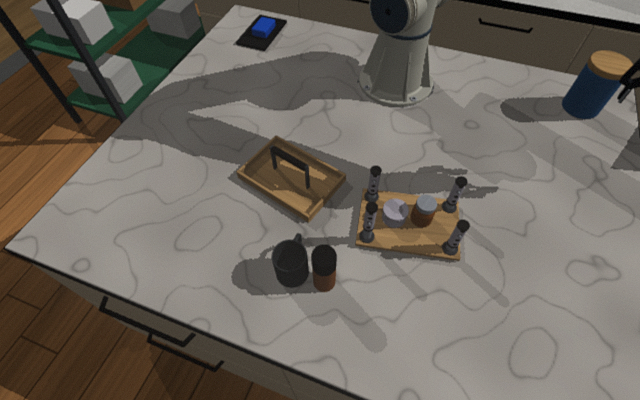

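View pics/top0.png

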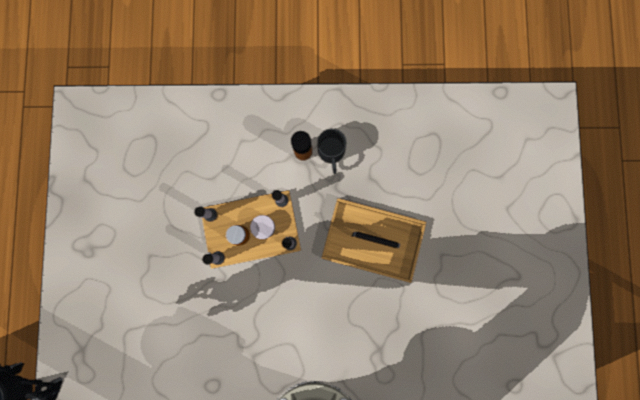

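View pics/wrist0.png

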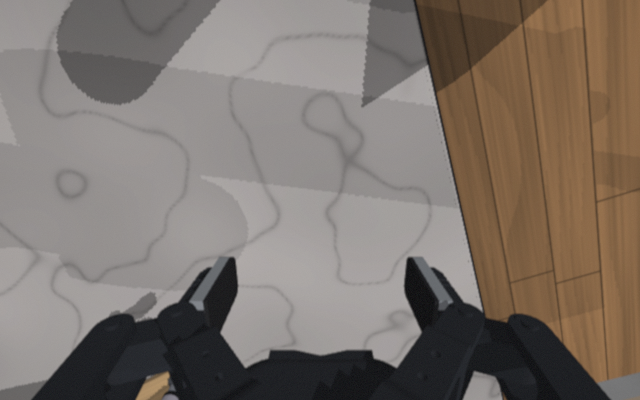

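Run:
```python
import cv2
a=cv2.imread('pics/scene0.png')[140:300,260:500]; cv2.imwrite('pics/s_z.png',cv2.resize(a,None,fx=3.3,fy=3.3,interpolation=2))
a=cv2.imread('pics/top0.png')[100:310,180:440]; cv2.imwrite('pics/t_z.png',cv2.resize(a,None,fx=2.8,fy=2.8,interpolation=2))
```

```text
(no output)
```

View pics/s_z.png

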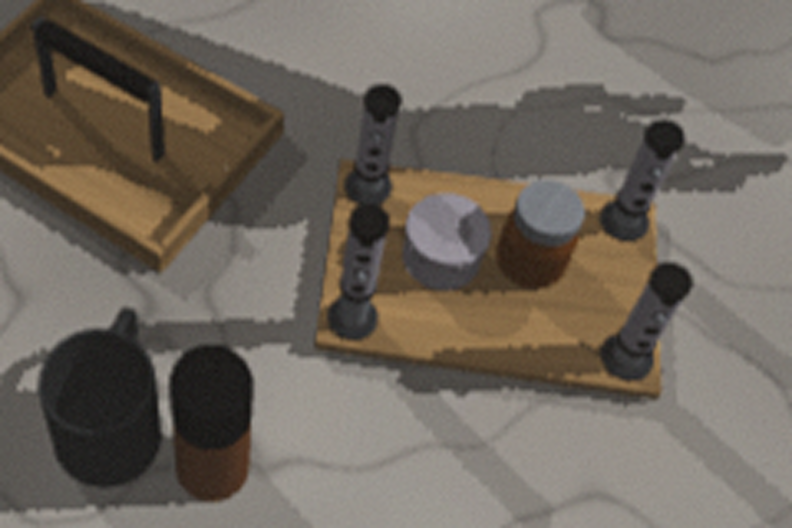

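View pics/t_z.png

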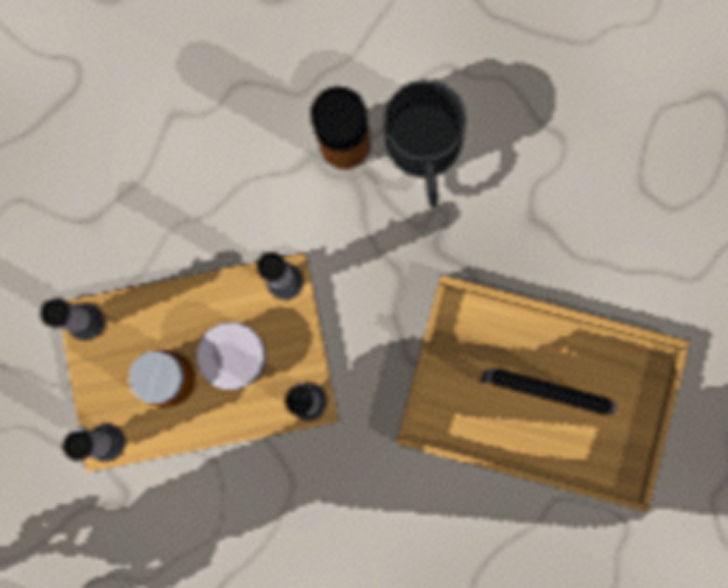

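```bash
python3 - <<'E'
import cv2
a=cv2.imread('pics/scene0.png')[155:265,350:475]; cv2.imwrite('pics/s_z2.png',cv2.resize(a,None,fx=5.4,fy=5.4,interpolation=2))
a=cv2.imread('pics/top0.png')[180:275,190:305]; cv2.imwrite('pics/t_z2.png',cv2.resize(a,None,fx=6,fy=6,interpolation=2))
E
cat >> h.py <<'E'
from scipy.spatial.transform import Rotation as R
def proj(p,X):
    X=np.atleast_2d(X); c=(X-p['origin'])@R.from_rotvec(p['attitude']).as_matrix()
    return np.c_[p['fx']*c[:,0]/c[:,2]+p['cx'],p['fy']*c[:,1]/c[:,2]+p['cy']]
def ray(p,px):
    d=np.array([(px[0]-p['cx'])/p['fx'],(px[1]-p['cy'])/p['fy'],1]); return R.from_rotvec(p['attitude']).as_matrix()@d
def atz(p,px,z):
    d=ray(p,px); return p['origin']+d*(z-p['origin'][2])/d[2]
E
python3 - <<'E'
from h import *
ca=[grab_frame('scene'),grab_frame('top')]
print([proj(p,[[.211,.588,.231],[0,0,0]]).round() for p in ca])
for p,l in zip(ca,([(376.1,169.7),(461.2,181.8),(372.1,207.3),(463.3,225.8)],[(277.1,195),(200,211.4),(207.9,258.9),(290,243.6)])):
    for q in l: print(q,atz(p,q,.132).round(3),atz(p,q,.152).round(3))
p=ca[1]
for q in [(60,300),(90,470),(305,255),(338,415)]: print(atz(p,np.array(q)/2.8+[180,100],.018).round(3))
for q in [(440,275),(690,340),(650,510),(398,440)]: print('tray',atz(p,np.array(q)/2.8+[180,100],.028).round(3))
E
```

```text
[array([[636., 114.],
       [394.,  81.]]), array([[ 44., 373.],
       [313., 432.]])]
(376.1, 169.7) [0.495 0.067 0.132] [0.511 0.069 0.152]
(461.2, 181.8) [0.461 0.262 0.132] [0.478 0.259 0.152]
(372.1, 207.3) [0.601 0.089 0.132] [0.614 0.091 0.152]
(463.3, 225.8) [0.578 0.286 0.132] [0.591 0.282 0.152]
(277.1, 195) [0.615 0.086 0.132] [0.612 0.084 0.152]
(200, 211.4) [0.574 0.279 0.132] [0.573 0.273 0.152]
(207.9, 258.9) [0.457 0.256 0.132] [0.457 0.251 0.152]
(290, 243.6) [0.494 0.053 0.132] [0.493 0.052 0.152]
[0.595 0.306 0.018]
[0.43  0.273 0.018]
[0.638 0.065 0.018]
[0.482 0.033 0.018]
tray [ 0.617 -0.067  0.028]
tray [ 0.553 -0.308  0.028]
tray [ 0.391 -0.265  0.028]
tray [ 0.458 -0.025  0.028]
```

View pics/s_z2.png

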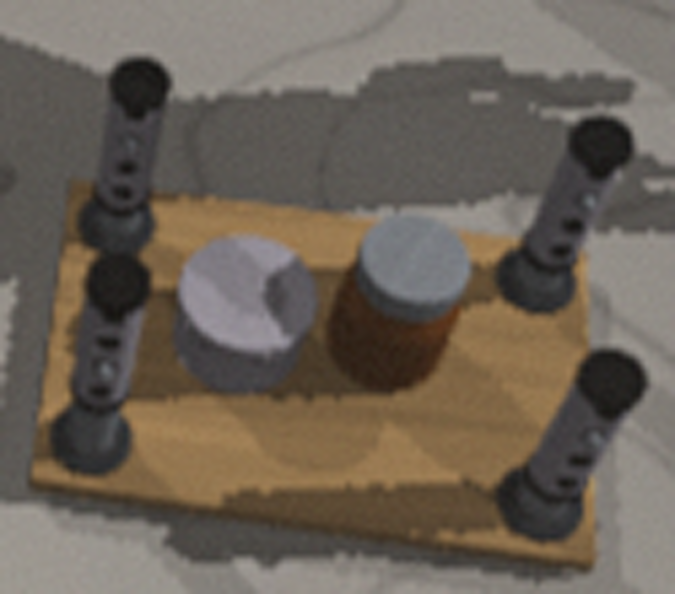

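View pics/t_z2.png

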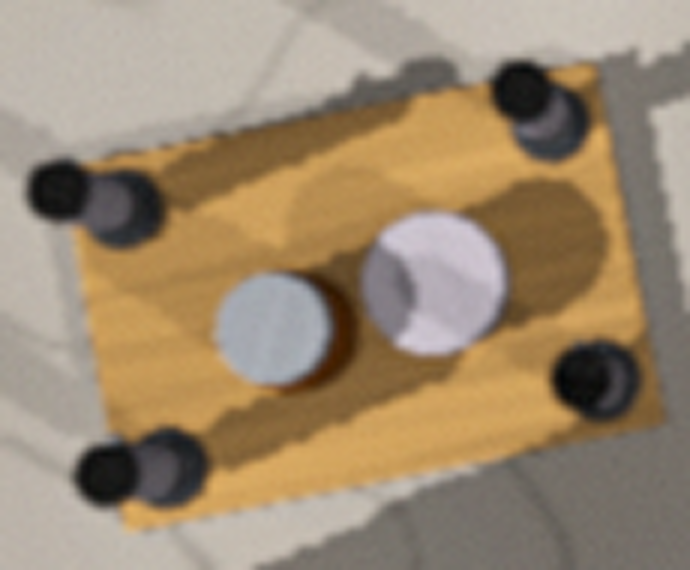

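Run:
```python
from h import *
from scipy.optimize import least_squares
S,T=grab_frame('scene'),grab_frame('top')
f=lambda l,s,o:np.array(l)/s+o
# order: (-,-),(-,+),(+,-),(+,+)
ps=f([(140,84),(601,144),(119,284),(611,381)],5.4,[350,155])
pt=f([(580,380),(108,474),(521,90),(60,190)],6,[190,180])
sg=np.array([[-.06,-.1],[-.06,.1],[.06,-.1],[.06,.1]])
ct=f([(80,160),(600,66),(664,422),(132,530)],6,[190,180]); cs=np.array([[.085,.125],[.085,-.125],[-.085,-.125],[-.085,.125]])
css=f([(75,185),(32,486),(590,568)],5.4,[350,155]); c3=np.array([[-.085,-.125],[.085,-.125],[.085,.125]])
def P(v,l,z):
    c,s=np.cos(v[2]),np.sin(v[2]); return np.c_[l@np.array([[c,s],[-s,c]])+v[:2],np.broadcast_to(z,len(l))]
for k in range(4):
    z=np.full(4,.132); z[k]=.152
    F=lambda v:np.r_[(proj(S,P(v,sg,z))-ps+v[3:5]).ravel(),(proj(T,P(v,sg,z))-pt+v[5:7]).ravel(),(proj(T,P(v,cs,.018))-ct+v[5:7]).ravel(),(proj(S,P(v,c3,.018))-css+v[3:5]).ravel(),v[3:]*.5]
    r=least_squares(F,[.54,.17,.18,0,0,0,0]); print(k,r.cost,r.x.round(4)); 
    if k==2: print(F(r.x).reshape(-1)[:-4].reshape(-1,2).round(1))
```

```text
0 36.16106729756884 [ 0.5313  0.1725  0.1908  1.1148  2.5945  1.2931 -1.2984]
1 40.568406296852665 [ 0.5314  0.1713  0.1839  1.3891  2.7565  1.0223 -1.3202]
2 8.105341963038866 [ 0.5341  0.1733  0.1893  1.0738  1.536   1.597  -0.1453]
[[ 0.1 -0.1]
 [ 0.4  0.1]
 [-0.5 -0.2]
 [ 0.1  0.1]
 [ 0.8 -0. ]
 [-0.1 -0.1]
 [ 1.   0.1]
 [ 0.  -0.3]
 [-2.4  0.7]
 [ 0.2 -1.1]
 [ 1.   0.5]
 [-0.8  0.3]
 [-0.7 -0.5]
 [-0.9 -0.4]
 [ 1.1  0.6]]
3 37.51705686027971 [ 0.5342  0.1714  0.1791  1.6222  1.7727  1.0484 -0.1359]
```

Run:
```python
from h import *
s=monitor.observe(); print(s['time_s']); M=R.from_rotvec(s['orientation']).as_matrix(); print(M.round(3))
T=grab_frame('top')
S=grab_frame('scene')
for n,z in (('mill',.14),('mug',.092),('jar',.093),('tin',.06)):
    for p in (T,S):
        for d in recognise(p,n)[:2]: print(n,round(d['confidence'],2),atz(p,np.array(d['xy'])*[640,400],z-.02).round(3))
f=lambda q:np.array(q)/2.8+[180,100]
print('milltop',atz(T,f((340,115)),.14),'mugtop',atz(T,f((425,125)),.092),'grip ends',atz(T,f((490,377)),.097),atz(T,f((611,406)),.097))
f=lambda q:np.array(q)/6+[190,180]
print('jar',atz(T,f((274,328)),.093),'tin',atz(T,f((434,283)),.06))
```

```text
1.7
[[-0.     0.338  0.941]
 [ 0.     0.941 -0.338]
 [-1.     0.    -0.   ]]
mill 0.67 [0.74  0.028 0.12 ]
mill 0.65 [0.766 0.035 0.12 ]
mug 0.89 [ 0.748 -0.055  0.072]
mug 0.71 [ 0.754 -0.044  0.072]
jar 0.86 [0.512 0.194 0.073]
jar 0.27 [ 0.753 -0.057  0.073]
jar 0.79 [0.526 0.202 0.073]
tin 0.89 [0.531 0.142 0.04 ]
milltop [0.75017318 0.02497483 0.14      ] mugtop [ 0.75137433 -0.05222542  0.092     ] grip ends [ 0.51593607 -0.1097936   0.097     ] [ 0.48927865 -0.21922724  0.097     ]
jar [0.51714616 0.1960911  0.093     ] tin [0.5374992  0.13219542 0.06      ]
```

>>> {"api": "step_arm", "payload": {"plan": [{"dx": 0.8, "dy": -1, "dz": 0.04, "rz": -0.066, "claw": 1}, {"dx": 0.8, "dy": -1, "dz": 0.04, "rz": -0.066, "claw": 1}, {"dx": 0.8, "dy": -1, "dz": 0.04, "rz": -0.066, "claw": 1}, {"dx": 0.8, "dy": -1, "dz": 0.04, "rz": -0.066, "claw": 1}, {"dx": 0.8, "dy": -1, "dz": 0.04, "rz": -0.066, "claw": 1}, {"dx": 0.8, "dy": -1, "dz": 0.04, "rz": -0.066, "claw": 1}, {"dx": 0.8, "dy": -1, "dz": 0.04, "rz": -0.066, "claw": 1}, {"dx": 0.8, "dy": -1, "dz": 0.04, "rz": -0.066, "claw": 1}, {"dx": 0.8, "dy": -1, "dz": 0.04, "rz": -0.066, "claw": 1}, {"dx": 0.8, "dy": -1, "dz": 0.04, "rz": -0.066, "claw": 1}]}}

```text
schema error: expected keys dx, dy, dz, rx, ry, rz, claw
```

>>> {"api": "step_arm", "payload": {"plan": [{"dx": 0.8, "dy": -1, "dz": 0.04, "rz": -0.066, "claw": 1}, {"dx": 0.8, "dy": -1, "dz": 0.04, "rz": -0.066, "claw": 1}, {"dx": 0.8, "dy": -1, "dz": 0.04, "rz": -0.066, "claw": 1}, {"dx": 0.8, "dy": -1, "dz": 0.04, "rz": -0.066, "claw": 1}, {"dx": 0.8, "dy": -1, "dz": 0.04, "rz": -0.066, "claw": 1}, {"dx": 0.8, "dy": -1, "dz": 0.04, "rz": -0.066, "claw": 1}, {"dx": 0.8, "dy": -1, "dz": 0.04, "rz": -0.066, "claw": 1}, {"dx": 0.8, "dy": -1, "dz": 0.04, "rz": -0.066, "claw": 1}, {"dx": 0.8, "dy": -1, "dz": 0.04, "rz": -0.066, "claw": 1}, {"dx": 0.8, "dy": -1, "dz": 0.04, "rz": -0.066, "claw": 1}, {"claw": 1}]}}

```text
schema error: expected keys dx, dy, dz, rx, ry, rz, claw
```

>>> {"api": "step_arm", "payload": {"plan": [{"dx": 0.8, "dy": -1, "dz": 0.04, "rx": 0, "ry": 0, "rz": -0.066, "claw": 1}, {"dx": 0.8, "dy": -1, "dz": 0.04, "rx": 0, "ry": 0, "rz": -0.066, "claw": 1}, {"dx": 0.8, "dy": -1, "dz": 0.04, "rx": 0, "ry": 0, "rz": -0.066, "claw": 1}, {"dx": 0.8, "dy": -1, "dz": 0.04, "rx": 0, "ry": 0, "rz": -0.066, "claw": 1}, {"dx": 0.8, "dy": -1, "dz": 0.04, "rx": 0, "ry": 0, "rz": -0.066, "claw": 1}, {"dx": 0.8, "dy": -1, "dz": 0.04, "rx": 0, "ry": 0, "rz": -0.066, "claw": 1}, {"dx": 0.8, "dy": -1, "dz": 0.04, "rx": 0, "ry": 0, "rz": -0.066, "claw": 1}, {"dx": 0.8, "dy": -1, "dz": 0.04, "rx": 0, "ry": 0, "rz": -0.066, "claw": 1}, {"dx": 0.8, "dy": -1, "dz": 0.04, "rx": 0, "ry": 0, "rz": -0.066, "claw": 1}, {"dx": 0.8, "dy": -1, "dz": 0.04, "rx": 0, "ry": 0, "rz": -0.066, "claw": 1}]}}

```text
time_s: 3.45
eef_pos: [0.4119, 0.3374, 0.2415]
orientation: [0.676, 1.463, -0.675]
ft_force: [-0.8, 0.4, 0.5]
width: 1.002
```

>>> {"api": "step_arm", "payload": {"plan": [{"dx": 0.8, "dy": -1, "dz": 0.04, "rx": 0, "ry": 0, "rz": -0.066, "claw": 1}, {"dx": 0.8, "dy": -1, "dz": 0.04, "rx": 0, "ry": 0, "rz": -0.066, "claw": 1}, {"dx": 0.8, "dy": -1, "dz": 0.04, "rx": 0, "ry": 0, "rz": -0.066, "claw": 1}, {"dx": 0.8, "dy": -1, "dz": 0.04, "rx": 0, "ry": 0, "rz": -0.066, "claw": 1}, {"dx": 0.8, "dy": -1, "dz": 0.04, "rx": 0, "ry": 0, "rz": -0.066, "claw": 1}, {"dx": 0.8, "dy": -1, "dz": 0.04, "rx": 0, "ry": 0, "rz": -0.066, "claw": 1}, {"dx": 0.8, "dy": -1, "dz": 0.04, "rx": 0, "ry": 0, "rz": -0.066, "claw": 1}, {"dx": 0.8, "dy": -1, "dz": 0.04, "rx": 0, "ry": 0, "rz": -0.066, "claw": 1}, {"dx": 0.8, "dy": -1, "dz": 0.04, "rx": 0, "ry": 0, "rz": -0.066, "claw": 1}, {"dx": 0.8, "dy": -1, "dz": 0.04, "rx": 0, "ry": 0, "rz": -0.066, "claw": 1}]}}

```text
time_s: 4.7
eef_pos: [0.6119, 0.0873, 0.2514]
orientation: [1.07, 1.292, -1.07]
ft_force: [0.3, -0.3, 0.5]
width: 0.996
```

>>> {"api": "step_arm", "payload": {"plan": [{"dx": 0, "dy": 0, "dz": 0, "rx": 0, "ry": 0, "rz": 0, "claw": 1}, {"dx": 0, "dy": 0, "dz": 0, "rx": 0, "ry": 0, "rz": 0, "claw": 1}]}}

```text
time_s: 4.95
eef_pos: [0.6108, 0.0884, 0.2511]
orientation: [1.068, 1.294, -1.069]
ft_force: [-0.4, -0.4, 0.2]
width: 1.001
```

```bash
cat >> h.py <<'E'
def wcam(s,p):
    M=np.eye(4);M[:3,:3]=R.from_rotvec(s['orientation']).as_matrix();M[:3,3]=s['eef_pos'];W=M@p['mount']
    p=dict(p);p['origin']=W[:3,3];p['attitude']=R.from_matrix(W[:3,:3]).as_rotvec();return p
def P(v,l,z):
    l=np.array(l);c,s=np.cos(v[2]),np.sin(v[2]); return np.c_[l@np.array([[c,s],[-s,c]])+v[:2],np.broadcast_to(z,len(l))]
E
python3 - <<'E'
from h import *
s=monitor.observe(); print(s['time_s'],s['eef_pos'].round(4),R.from_rotvec(s['orientation']).as_matrix().round(3),s['qpos'].round(2))
p=wcam(s,shot('wrist','w1.png'))
print(p['origin'])
print(proj(p,P([.5341,.1733,.1893],[(.06,-.1),(.06,.1),(-.06,-.1)],[.152,.132,.132])).round(1), proj(p,P([.5341,.1733,.1893],[(.0775,-.1)],[.102])).round(1))
E
```

```text
4.95 [0.6108 0.0884 0.2511] [[-0.001  0.982  0.188]
 [ 0.     0.188 -0.982]
 [-1.    -0.001 -0.   ]] [ 0.14  0.32  1.63  0.    1.19 -0.05]
[0.59574379 0.16758134 0.39308562]
[[321.2 205.6]
 [321.3 -64. ]
 [193.6 198.7]] [[337.9 189.9]]
```

View pics/w1.png

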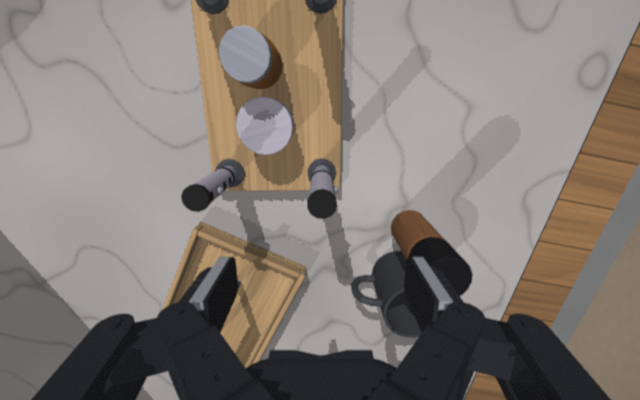

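Run:
```python
import cv2
a=cv2.imread('pics/w1.png')[150:230,170:350]; cv2.imwrite('pics/w1z.png',cv2.resize(a,None,fx=4.4,fy=4.4,interpolation=2))
```

```text
(no output)
```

View pics/w1z.png

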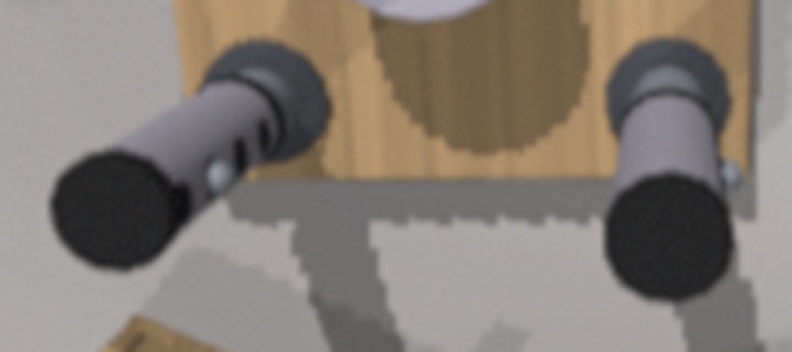

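Run:
```python
from h import *
s=monitor.observe(); 
p=wcam(s,grab_frame('wrist'))
a=atz(p,(322,203.9),.152);b=atz(p,(195.5,197.5),.132);print(a,b,np.linalg.norm((a-b)[:2]),np.arctan2(*(a-b)[1::-1]))
print('tcp',s['eef_pos'], (a-s['eef_pos']))
```

```text
[0.61210872 0.08834664 0.152     ] [0.49554088 0.06554804 0.132     ] 0.11877641582995621 0.1931441137462378
tcp [0.61068235 0.08874587 0.25116722] [ 0.00142637 -0.00039923 -0.09916722]
```

>>> {"api": "step_arm", "payload": {"plan": [{"dx": 0.05, "dy": -0.02, "dz": -0.7, "rx": 0, "ry": 0, "rz": 0.0, "claw": 0.9}, {"dx": 0, "dy": 0, "dz": -0.8, "rx": 0, "ry": 0, "rz": 0, "claw": 0.8}, {"dx": 0, "dy": 0, "dz": -0.8, "rx": 0, "ry": 0, "rz": 0, "claw": 0.75}, {"dx": 0, "dy": 0, "dz": -0.8, "rx": 0, "ry": 0, "rz": 0, "claw": 0.7}, {"dx": 0, "dy": 0, "dz": -0.8, "rx": 0, "ry": 0, "rz": 0, "claw": 0.7}, {"dx": 0, "dy": 0, "dz": -0.8, "rx": 0, "ry": 0, "rz": 0, "claw": 0.7}, {"dx": 0, "dy": 0, "dz": -0.7, "rx": 0, "ry": 0, "rz": 0, "claw": 0.65}, {"dx": 0, "dy": 0, "dz": -0.6, "rx": 0, "ry": 0, "rz": 0, "claw": 0.6}, {"dx": 0, "dy": 0, "dz": -0.44, "rx": 0, "ry": 0, "rz": 0, "claw": 0.6}, {"dx": 0, "dy": 0, "dz": 0, "rx": 0, "ry": 0, "rz": 0, "claw": 0.6}], "force": 40}}

```text
time_s: 6.3
eef_pos: [0.612, 0.0877, 0.0894]
orientation: [1.068, 1.294, -1.07]
ft_force: [0.6, -0.5, -0.2]
width: 0.599
```

Run:
```python
from h import *
s=monitor.observe(); print(s['time_s'],s['eef_pos'].round(4),s['ft_force'].round(1))
p=shot('wrist','w2.png'); 
p=shot('scene','s2.png'); cv2.imwrite('pics/s2z.png',cv2.resize(p['color'][90:290,320:500],None,fx=3,fy=3,interpolation=2))
```

```text
6.3 [0.612  0.0877 0.0894] [ 0.6 -0.5 -0.2]
```

View pics/w2.png

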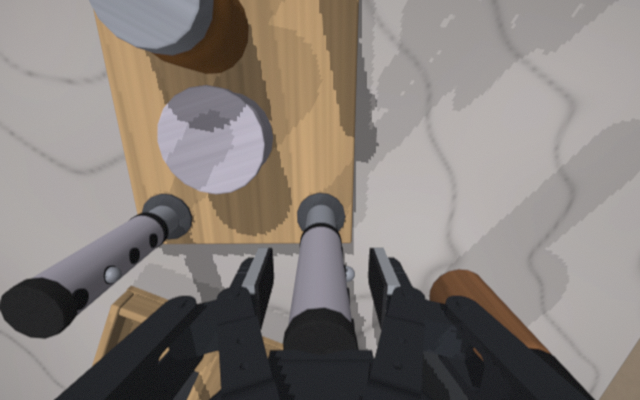

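View pics/s2z.png

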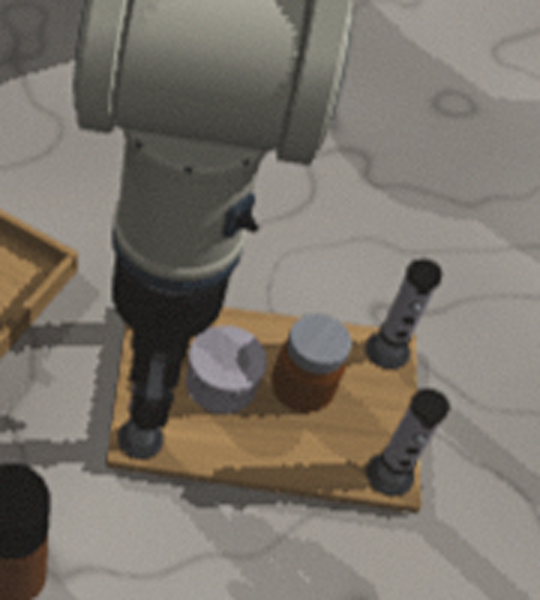

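>>> {"api": "step_arm", "payload": {"plan": [{"dx": 0, "dy": 0, "dz": 0, "rx": 0, "ry": 0, "rz": 0, "claw": 0.4}, {"dx": 0, "dy": 0, "dz": 0, "rx": 0, "ry": 0, "rz": 0, "claw": 0.2}, {"dx": 0, "dy": 0, "dz": 0, "rx": 0, "ry": 0, "rz": 0, "claw": 0.2}, {"dx": 0, "dy": 0, "dz": 0, "rx": 0, "ry": 0, "rz": 0, "claw": 0.2}, {"dx": 0, "dy": 0, "dz": 0, "rx": 0, "ry": 0, "rz": 0, "claw": 0.2}], "force": 40}}

```text
time_s: 7.02
eef_pos: [0.6121, 0.0876, 0.0903]
orientation: [1.068, 1.293, -1.069]
ft_force: [-5.8, -2.5, 4.6]
width: 0.283
```

Run:
```python
from h import *
s=monitor.observe(); print(s['time_s'],s['eef_pos'].round(4),s['ft_force'].round(1),s['width']*85)
p=shot('wrist','w3.png');
```

```text
7.025 [0.6121 0.0876 0.0903] [-5.8 -2.5  4.6] 24.040206034419576
```

View pics/w3.png

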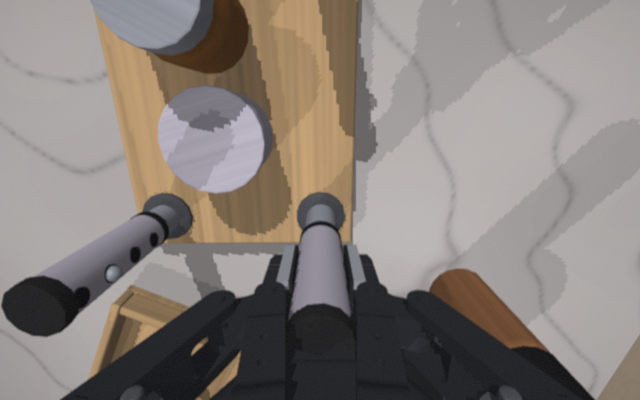

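>>> {"api": "step_arm", "payload": {"plan": [{"dx": 0, "dy": 0, "dz": -0.1, "rx": 0, "ry": 0, "rz": 0, "claw": 0.2}, {"dx": 0, "dy": 0, "dz": -0.1, "rx": 0, "ry": 0, "rz": 0, "claw": 0.2}, {"dx": 0, "dy": 0, "dz": -0.1, "rx": 0, "ry": 0, "rz": 0, "claw": 0.2}, {"dx": 0, "dy": 0, "dz": -0.1, "rx": 0, "ry": 0, "rz": 0, "claw": 0.2}, {"dx": 0, "dy": 0, "dz": 0, "rx": 0, "ry": 0, "rz": 0, "claw": 0.2}], "force": 40}}

```text
time_s: 7.7
eef_pos: [0.6121, 0.0876, 0.08]
orientation: [1.068, 1.293, -1.069]
ft_force: [-3.4, -1.5, -0.9]
width: 0.282
```

Run:
```python
from h import *
s=monitor.observe(); print(s['time_s'],s['eef_pos'].round(4),s['ft_force'].round(1),s['width']*85)
p=shot('wrist','w4.png');
```

```text
7.7 [0.6121 0.0876 0.08  ] [-3.4 -1.5 -0.9] 23.937129480964465
```

View pics/w4.png

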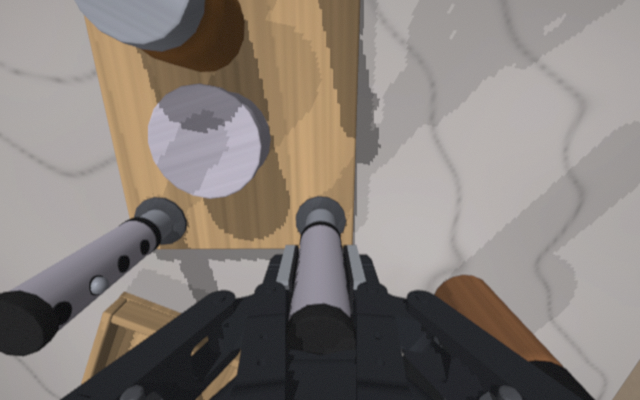

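>>> {"api": "step_arm", "payload": {"plan": [{"dx": 0, "dy": 0, "dz": 0, "rx": 0, "ry": 0, "rz": 0, "claw": 0.5}, {"dx": 0, "dy": 0, "dz": 0, "rx": 0, "ry": 0, "rz": 0, "claw": 0.6}, {"dx": 0, "dy": 0, "dz": 0, "rx": 0, "ry": 0, "rz": 0, "claw": 0.6}, {"dx": 0, "dy": 0, "dz": 0.6, "rx": 0, "ry": 0, "rz": 0, "claw": 0.6}, {"dx": 0, "dy": 0, "dz": 1, "rx": 0, "ry": 0, "rz": 0, "claw": 0.6}, {"dx": 0, "dy": 0, "dz": 1, "rx": 0, "ry": 0, "rz": 0, "claw": 0.6}, {"dx": 0, "dy": 0, "dz": 1, "rx": 0, "ry": 0, "rz": 0, "claw": 0.5}, {"dx": 0, "dy": 0, "dz": 0, "rx": 0, "ry": 0, "rz": 0, "claw": 0.0}, {"dx": 0, "dy": 0, "dz": 0, "rx": 0, "ry": 0, "rz": 0, "claw": 0.0}, {"dx": 0, "dy": 0, "dz": 0, "rx": 0, "ry": 0, "rz": 0, "claw": 0.0}], "force": 20}}

```text
time_s: 9.0
eef_pos: [0.6119, 0.0876, 0.1694]
orientation: [1.068, 1.294, -1.07]
ft_force: [-0.3, 0.3, 0.7]
width: 0.001
```

Run:
```python
from h import *
s=monitor.observe(); print(s['time_s'],s['eef_pos'].round(4),s['ft_force'].round(1),s['width']*85)
p=shot('wrist','w5.png');
```

```text
9.0 [0.6119 0.0876 0.1694] [-0.3  0.3  0.7] 0.0876326852235578
```

View pics/w5.png

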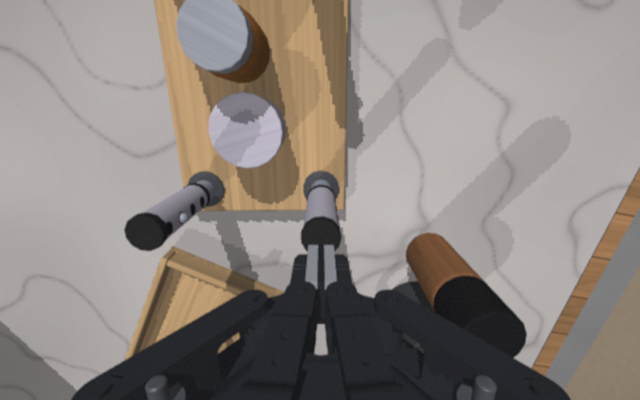

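>>> {"api": "step_arm", "payload": {"plan": [{"dx": 0, "dy": 0, "dz": -0.8, "rx": 0, "ry": 0, "rz": 0, "claw": 0}, {"dx": 0, "dy": 0, "dz": -0.1, "rx": 0, "ry": 0, "rz": 0, "claw": 0}, {"dx": 0, "dy": 0, "dz": -0.1, "rx": 0, "ry": 0, "rz": 0, "claw": 0}, {"dx": 0, "dy": 0, "dz": -0.1, "rx": 0, "ry": 0, "rz": 0, "claw": 0}, {"dx": 0, "dy": 0, "dz": -0.1, "rx": 0, "ry": 0, "rz": 0, "claw": 0}, {"dx": 0, "dy": 0, "dz": -0.1, "rx": 0, "ry": 0, "rz": 0, "claw": 0}]}}

```text
time_s: 9.8
eef_pos: [0.6128, 0.0877, 0.1383]
orientation: [1.069, 1.292, -1.068]
ft_force: [-1.7, 0.3, 3.6]
width: 0.0
```

>>> {"api": "step_arm", "payload": {"plan": [{"dx": 0, "dy": 0, "dz": -0.08, "rx": 0, "ry": 0, "rz": 0, "claw": 0}, {"dx": 0, "dy": 0, "dz": -0.08, "rx": 0, "ry": 0, "rz": 0, "claw": 0}, {"dx": 0, "dy": 0, "dz": 0, "rx": 0, "ry": 0, "rz": 0, "claw": 0}]}}

```text
time_s: 10.18
eef_pos: [0.6123, 0.0877, 0.1334]
orientation: [1.068, 1.293, -1.069]
ft_force: [-0.3, -0.2, -0.7]
width: 0.004
```

Run:
```python
from h import *
s=monitor.observe(); print(s['time_s'],s['eef_pos'].round(4),s['ft_force'].round(1),s['width']*85)
p=shot('wrist','w6.png');
```

```text
10.175 [0.6123 0.0877 0.1334] [-0.3 -0.2 -0.7] 0.37948125886664746
```

View pics/w6.png

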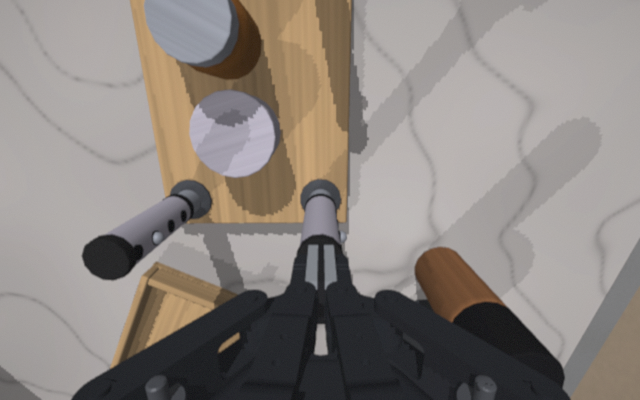

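>>> {"api": "step_arm", "payload": {"plan": [{"dx": 0, "dy": 0, "dz": -0.05, "rx": 0, "ry": 0, "rz": 0, "claw": 0}, {"dx": 0, "dy": 0, "dz": -0.03, "rx": 0, "ry": 0, "rz": 0, "claw": 0}]}}

```text
time_s: 10.48
eef_pos: [0.6125, 0.0877, 0.1318]
orientation: [1.069, 1.293, -1.069]
ft_force: [-0.4, -0.5, 1.7]
width: 0.006
```

Run:
```python
from h import *
s=monitor.observe(); print(s['time_s'],s['eef_pos'].round(4),s['ft_force'].round(1),s['width']*85)
```

```text
10.475 [0.6125 0.0877 0.1318] [-0.4 -0.5  1.7] 0.5020993503901355
```

>>> {"api": "step_arm", "payload": {"plan": [{"dx": 0, "dy": 0, "dz": -0.02, "rx": 0, "ry": 0, "rz": 0, "claw": 0}, {"dx": 0, "dy": 0, "dz": 0, "rx": 0, "ry": 0, "rz": 0, "claw": 0}]}}

```text
time_s: 10.72
eef_pos: [0.6124, 0.0877, 0.1313]
orientation: [1.069, 1.293, -1.069]
ft_force: [-1.1, -0.1, 1.7]
width: -0.001
```

>>> {"api": "step_arm", "payload": {"plan": [{"dx": 0, "dy": 0, "dz": 0.8, "rx": 0, "ry": 0, "rz": 0, "claw": 0}, {"dx": 0, "dy": -0.2, "dz": 1, "rx": 0, "ry": 0, "rz": 0, "claw": 0.2}, {"dx": -0.3, "dy": -0.8, "dz": 1, "rx": 0, "ry": 0, "rz": -0.06, "claw": 0.5}, {"dx": -0.5, "dy": -1, "dz": 0.8, "rx": 0, "ry": 0, "rz": -0.07, "claw": 0.7}, {"dx": -0.5, "dy": -1, "dz": 0, "rx": 0, "ry": 0, "rz": -0.07, "claw": 0.7}, {"dx": -0.5, "dy": -1, "dz": 0, "rx": 0, "ry": 0, "rz": -0.07, "claw": 0.7}, {"dx": -0.5, "dy": -1, "dz": 0, "rx": 0, "ry": 0, "rz": -0.07, "claw": 0.7}, {"dx": -0.5, "dy": -1, "dz": 0, "rx": 0, "ry": 0, "rz": -0.07, "claw": 0.7}, {"dx": -0.5, "dy": -1, "dz": 0, "rx": 0, "ry": 0, "rz": -0.07, "claw": 0.7}, {"dx": -0.5, "dy": -1, "dz": 0, "rx": 0, "ry": 0, "rz": -0.07, "claw": 0.7}]}}

```text
time_s: 11.98
eef_pos: [0.5171, -0.1131, 0.2212]
orientation: [1.387, 1.083, -1.387]
ft_force: [-0.2, 0.1, -1.3]
width: 0.702
```

>>> {"api": "step_arm", "payload": {"plan": [{"dx": -0.5, "dy": -1, "dz": 0, "rx": 0, "ry": 0, "rz": -0.023, "claw": 0.7}, {"dx": -0.1, "dy": -1, "dz": 0, "rx": 0, "ry": 0, "rz": 0, "claw": 0.7}, {"dx": 0, "dy": -0.2, "dz": 0, "rx": 0, "ry": 0, "rz": 0, "claw": 0.7}, {"dx": 0, "dy": 0, "dz": 0, "rx": 0, "ry": 0, "rz": 0, "claw": 0.7}]}}

```text
time_s: 12.48
eef_pos: [0.5026, -0.1672, 0.2212]
orientation: [1.399, 1.074, -1.399]
ft_force: [0.2, 0.1, -0.0]
width: 0.701
```

Run:
```python
from h import *
s=monitor.observe(); print(s['time_s'],s['eef_pos'].round(4),R.from_rotvec(s['orientation']).as_matrix().round(3).tolist())
p=wcam(s,shot('wrist','w7.png'))
v=[.503,-.1655,-.26]
print(proj(p,P(v,[(0,.056),(0,-.056)],.097)).round(1).tolist(),proj(p,P(v,[(.085,.125),(-.085,.125),(-.085,-.125),(.085,-.125)],.028)).round(1).tolist())
p=shot('scene','s7.png'); cv2.imwrite('pics/s7z.png',cv2.resize(p['color'][155:265,350:475],None,fx=5.4,fy=5.4,interpolation=2))
```

```text
12.475 [ 0.5026 -0.1672  0.2212] [[-0.0, 0.966, -0.259], [0.0, -0.259, -0.966], [-1.0, -0.0, -0.0]]
[[320.4, 133.0], [320.6, 246.2]] [[401.7, 59.4], [238.9, 59.7], [255.9, 269.7], [385.4, 269.5]]
```

View pics/w7.png

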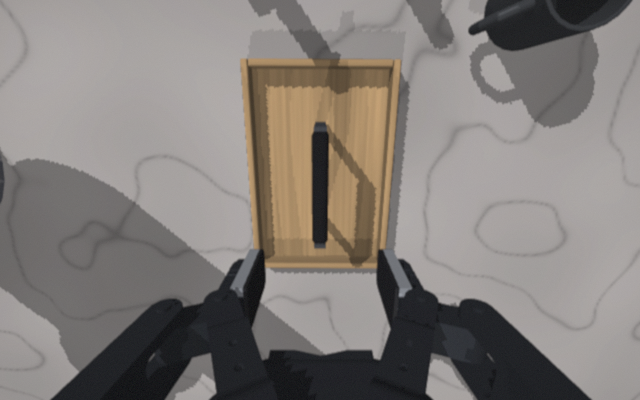

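View pics/s7z.png

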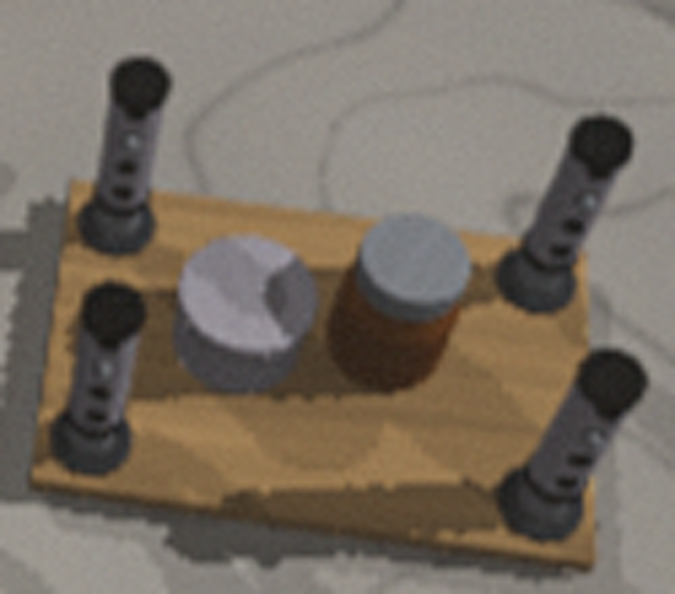

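>>> {"api": "step_arm", "payload": {"plan": [{"dx": 0.02, "dy": 0.07, "dz": -0.6, "rx": 0, "ry": 0, "rz": 0, "claw": 0.7}, {"dx": 0, "dy": 0, "dz": -1, "rx": 0, "ry": 0, "rz": 0, "claw": 0.7}, {"dx": 0, "dy": 0, "dz": -1, "rx": 0, "ry": 0, "rz": 0, "claw": 0.7}, {"dx": 0, "dy": 0, "dz": -1, "rx": 0, "ry": 0, "rz": 0, "claw": 0.65}, {"dx": 0, "dy": 0, "dz": -1, "rx": 0, "ry": 0, "rz": 0, "claw": 0.6}, {"dx": 0, "dy": 0, "dz": -1, "rx": 0, "ry": 0, "rz": 0, "claw": 0.5}, {"dx": 0, "dy": 0, "dz": -0.5, "rx": 0, "ry": 0, "rz": 0, "claw": 0.4}, {"dx": 0, "dy": 0, "dz": 0, "rx": 0, "ry": 0, "rz": 0, "claw": 0.3}]}}

```text
time_s: 13.58
eef_pos: [0.5023, -0.165, 0.0678]
orientation: [1.398, 1.076, -1.4]
ft_force: [0.4, -0.4, -0.4]
width: 0.299
```

>>> {"api": "step_arm", "payload": {"plan": [{"dx": 0, "dy": 0, "dz": 0, "rx": 0, "ry": 0, "rz": 0, "claw": 0.1}, {"dx": 0, "dy": 0, "dz": 0, "rx": 0, "ry": 0, "rz": 0, "claw": 0.1}, {"dx": 0, "dy": 0, "dz": 0, "rx": 0, "ry": 0, "rz": 0, "claw": 0.1}, {"dx": 0, "dy": 0, "dz": 0, "rx": 0, "ry": 0, "rz": 0, "claw": 0.1}], "force": 70}}

```text
time_s: 14.08
eef_pos: [0.503, -0.1656, 0.0691]
orientation: [1.399, 1.074, -1.399]
ft_force: [-0.3, 0.1, -2.3]
width: 0.173
```

Run:
```python
from h import *
s=monitor.observe(); print(s['time_s'],s['eef_pos'].round(4),s['ft_force'].round(1),s['width']*85)
p=wcam(s,shot('wrist','w8.png'))
```

```text
14.075 [ 0.503  -0.1656  0.0691] [-0.3  0.1 -2.3] 14.676166918270901
```

View pics/w8.png

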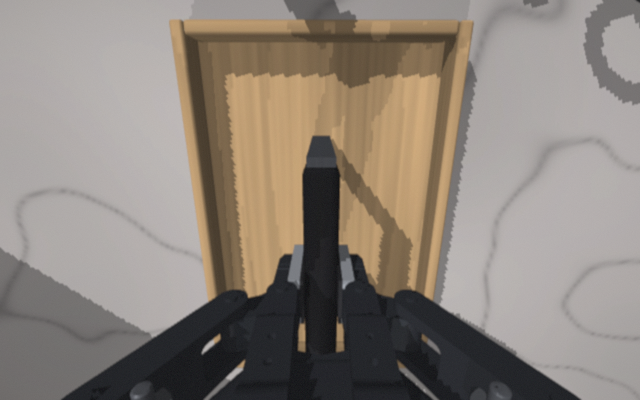

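>>> {"api": "step_arm", "payload": {"plan": [{"dx": 0, "dy": 0, "dz": 0.2, "rx": 0, "ry": 0, "rz": 0, "claw": 0.1}, {"dx": 0, "dy": 0, "dz": 0.4, "rx": 0, "ry": 0, "rz": 0, "claw": 0.1}, {"dx": 0, "dy": 0, "dz": 0.7, "rx": 0, "ry": 0, "rz": 0, "claw": 0.1}, {"dx": 0, "dy": 0, "dz": 1, "rx": 0, "ry": 0, "rz": 0, "claw": 0.1}, {"dx": 0, "dy": 0, "dz": 1, "rx": 0, "ry": 0, "rz": 0, "claw": 0.1}, {"dx": 0, "dy": 0, "dz": 1, "rx": 0, "ry": 0, "rz": 0, "claw": 0.1}, {"dx": 0, "dy": 0, "dz": 1, "rx": 0, "ry": 0, "rz": 0, "claw": 0.1}, {"dx": 0, "dy": 0, "dz": 1, "rx": 0, "ry": 0, "rz": 0, "claw": 0.1}, {"dx": 0, "dy": 0, "dz": 1, "rx": 0, "ry": 0, "rz": 0, "claw": 0.1}, {"dx": 0, "dy": 0, "dz": 1, "rx": 0, "ry": 0, "rz": 0, "claw": 0.1}]}}

```text
time_s: 15.38
eef_pos: [0.5027, -0.1654, 0.2784]
orientation: [1.399, 1.074, -1.398]
ft_force: [1.0, -0.7, -5.1]
width: 0.176
```

```bash
python3 - <<'E'
import cv2
a=cv2.imread('pics/w1.png')[0:205,180:360]; cv2.imwrite('pics/w1y.png',cv2.resize(a,None,fx=2.9,fy=2.9,interpolation=2))
E
python3 - <<'E'
from h import *
s=monitor.observe(); print(s['time_s'],s['eef_pos'].round(4),s['ft_force'].round(1),s['moment'].round(2),s['width']*85)
p=wcam(s,shot('wrist','w9.png'))
print('rows', proj(p,np.c_[P([s['eef_pos'][0],s['eef_pos'][1],-.262],[(.085,.125),(-.085,.125)],s['eef_pos'][2]-.0691+.028)]))
p=shot('scene','s9.png')
E
```

```text
15.375 [ 0.5027 -0.1654  0.2784] [ 1.  -0.7 -5.1] [ 0.02 -0.05 -0.02] 14.960881503743767
rows [[475.35431895  21.24942092]
 [166.01044751  20.67451262]]
```

View pics/w1y.png

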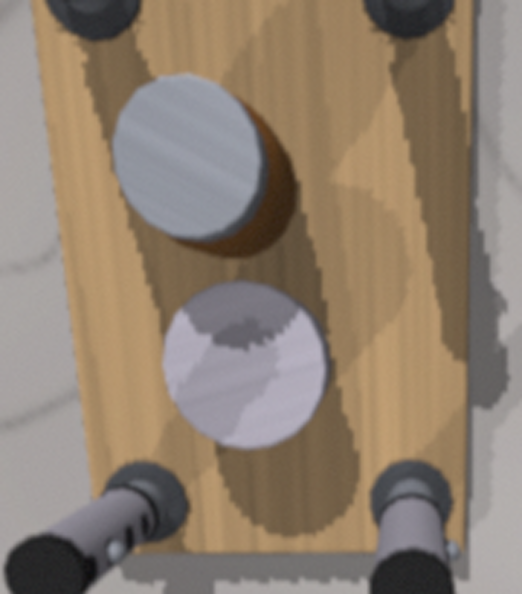

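View pics/w9.png

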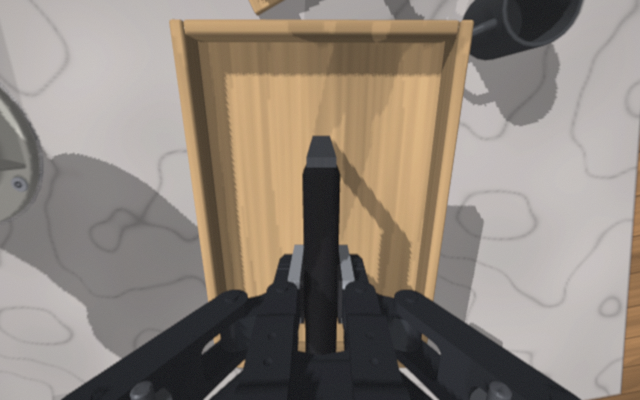

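View pics/s9.png

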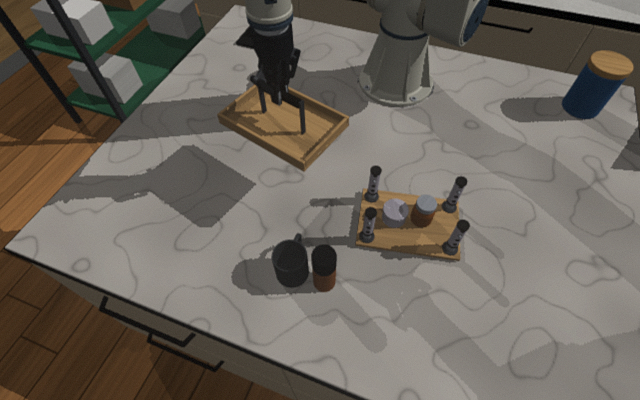

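Run:
```python
from h import *
from scipy.optimize import least_squares
s=dict(eef_pos=np.array([.6107,.0887,.2511]),orientation=R.from_matrix([[-.001,.982,.188],[0,.188,-.982],[-1,-.001,0]]).as_rotvec())
s2=monitor.observe(); print(s2['time_s'])
p=wcam(s,grab_frame('wrist'))
L=lambda q:np.array(q)/2.9+[180,0]
def loc(v,q):
    d=atz(p,q,.018)[:2]-v[:2]; c,n=np.cos(v[2]),np.sin(v[2]); return np.array([d[0]*c+d[1]*n,-d[0]*n+d[1]*c])
def F(v):
    e=[loc(v,L(q))[0]-.085 for q in [(466,552),(472,5),(469,300)]]+[loc(v,L(q))[0]+.085 for q in [(34,5),(93,470),(65,250)]]+[loc(v,L(q))[1]+.125 for q in [(466,552),(190,552),(330,552)]]
    c=P(v,[(.06,-.1),(-.06,-.1)],[.152,.132])-[atz(p,(322,203.9),.152),atz(p,(195.5,197.5),.132)]
    return np.r_[e,c[:,:2].ravel()]*1000
r=least_squares(F,[.534,.173,.19]);print(r.x,r.fun.round(1))
```

```text
15.475
[0.53496348 0.17466719 0.19354335] [-0.5 -1.9 -1.1  1.1  1.9  1.4 -0.6 -0.1 -0.4  1.1 -0.2 -0.1 -0.6]
```

>>> {"api": "step_arm", "payload": {"plan": [{"dx": 0, "dy": 0.3, "dz": 0, "rx": 0, "ry": 0, "rz": 0.03, "claw": 0.1}, {"dx": 0.1, "dy": 0.7, "dz": 0, "rx": 0, "ry": 0, "rz": 0.04, "claw": 0.1}, {"dx": 0.1, "dy": 0.9, "dz": 0, "rx": 0, "ry": 0, "rz": 0.04, "claw": 0.1}, {"dx": 0.1, "dy": 0.9, "dz": 0, "rx": 0, "ry": 0, "rz": 0.04, "claw": 0.1}, {"dx": 0.1, "dy": 0.9, "dz": 0, "rx": 0, "ry": 0, "rz": 0.04, "claw": 0.1}, {"dx": 0.1, "dy": 0.9, "dz": 0, "rx": 0, "ry": 0, "rz": 0.04, "claw": 0.1}, {"dx": 0.1, "dy": 0.9, "dz": 0, "rx": 0, "ry": 0, "rz": 0.04, "claw": 0.1}, {"dx": 0.1, "dy": 0.9, "dz": 0, "rx": 0, "ry": 0, "rz": 0.04, "claw": 0.1}, {"dx": 0.1, "dy": 0.9, "dz": 0, "rx": 0, "ry": 0, "rz": 0.04, "claw": 0.1}, {"dx": 0.1, "dy": 0.9, "dz": 0, "rx": 0, "ry": 0, "rz": 0.04, "claw": 0.1}]}}

```text
time_s: 16.77
eef_pos: [0.5249, 0.0414, 0.2754]
orientation: [1.173, 1.233, -1.174]
ft_force: [0.0, -0.2, -5.4]
width: 0.173
```

>>> {"api": "step_arm", "payload": {"plan": [{"dx": 0.1, "dy": 0.9, "dz": 0, "rx": 0, "ry": 0, "rz": 0.04, "claw": 0.1}, {"dx": 0.1, "dy": 0.9, "dz": 0, "rx": 0, "ry": 0, "rz": 0.04, "claw": 0.1}, {"dx": 0.1, "dy": 0.9, "dz": 0, "rx": 0, "ry": 0, "rz": 0.04, "claw": 0.1}, {"dx": 0.1, "dy": 0.9, "dz": 0, "rx": 0, "ry": 0, "rz": 0.04, "claw": 0.1}, {"dx": 0, "dy": 0.9, "dz": 0, "rx": 0, "ry": 0, "rz": 0.027, "claw": 0.1}, {"dx": 0, "dy": 0.6, "dz": 0, "rx": 0, "ry": 0, "rz": 0, "claw": 0.1}, {"dx": 0, "dy": 0.3, "dz": 0, "rx": 0, "ry": 0, "rz": 0, "claw": 0.1}, {"dx": 0, "dy": 0, "dz": 0, "rx": 0, "ry": 0, "rz": 0, "claw": 0.1}, {"dx": 0, "dy": 0, "dz": 0, "rx": 0, "ry": 0, "rz": 0, "claw": 0.1}]}}

```text
time_s: 17.9
eef_pos: [0.5354, 0.1739, 0.2762]
orientation: [1.066, 1.294, -1.067]
ft_force: [0.5, -0.1, -4.7]
width: 0.172
```

Run:
```python
from h import *
s=monitor.observe(); M=R.from_rotvec(s['orientation']).as_matrix(); print(s['time_s'],s['eef_pos'].round(4),M.round(4).tolist(),np.arctan2(M[1,1],M[0,1]),s['ft_force'].round(1),s['moment'].round(2))
```

```text
17.9 [0.5354 0.1739 0.2762] [[-0.0001, 0.9816, 0.1909], [-0.0004, 0.1909, -0.9816], [-1.0, -0.0002, 0.0003]] 0.192085939440318 [ 0.5 -0.1 -4.7] [-0.01  0.01  0.03]
```

>>> {"api": "step_arm", "payload": {"plan": [{"dx": 0, "dy": 0.02, "dz": -0.5, "rx": 0, "ry": 0, "rz": 0, "claw": 0.1}, {"dx": 0, "dy": 0, "dz": -0.7, "rx": 0, "ry": 0, "rz": 0, "claw": 0.1}, {"dx": 0, "dy": 0, "dz": -0.6, "rx": 0, "ry": 0, "rz": 0, "claw": 0.1}, {"dx": 0, "dy": 0, "dz": -0.5, "rx": 0, "ry": 0, "rz": 0, "claw": 0.1}, {"dx": 0, "dy": 0, "dz": -0.3, "rx": 0, "ry": 0, "rz": 0, "claw": 0.1}, {"dx": 0, "dy": 0, "dz": -0.1, "rx": 0, "ry": 0, "rz": 0, "claw": 0.1}, {"dx": 0, "dy": 0, "dz": 0, "rx": 0, "ry": 0, "rz": 0, "claw": 0.1}]}}

```text
time_s: 18.77
eef_pos: [0.5357, 0.175, 0.2089]
orientation: [1.067, 1.294, -1.066]
ft_force: [-0.7, -0.5, -5.4]
width: 0.176
```

Run:
```python
from h import *
s=monitor.observe(); print(s['time_s'],s['eef_pos'].round(4),s['ft_force'].round(1),s['moment'].round(2))
p=shot('scene','s10.png');cv2.imwrite('pics/s10z.png',cv2.resize(p['color'][100:270,320:500],None,fx=3.5,fy=3.5,interpolation=2))
p=shot('top','t10.png');cv2.imwrite('pics/t10z.png',cv2.resize(p['color'][170:290,180:310],None,fx=4.5,fy=4.5,interpolation=2))
```

```text
18.775 [0.5357 0.175  0.2089] [-0.7 -0.5 -5.4] [-0.01 -0.04  0.04]
```

View pics/s10z.png

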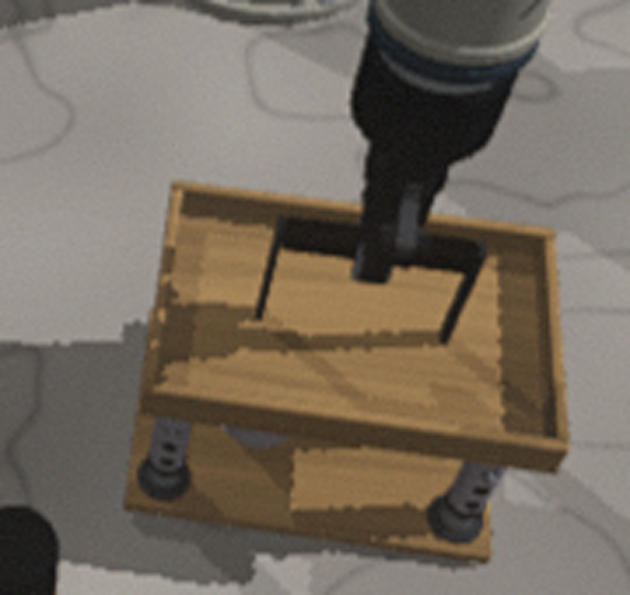

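View pics/t10z.png

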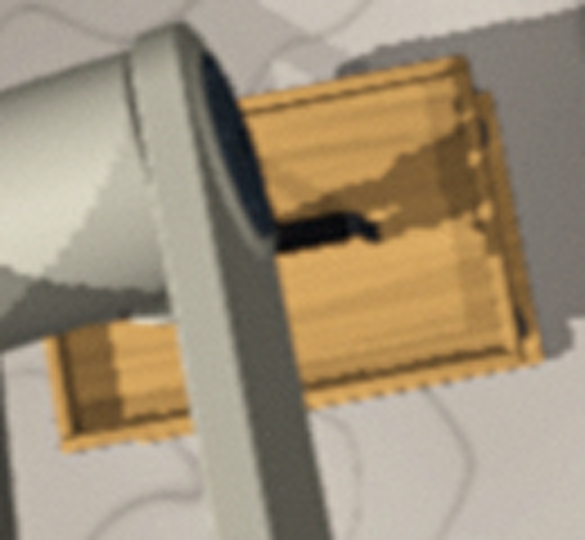

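Run:
```python
from h import *
from scipy.optimize import least_squares
S=grab_frame('scene');T=grab_frame('top')
o=np.array([(175,184),(554,232),(564,443),(148,397)])/3.5+[320,100]
c=[(-.085,-.125),(-.085,.125),(.085,.125),(.085,-.125)]
r=least_squares(lambda v:(proj(S,P(v,c,.1678))+[1.07,1.54]-o).ravel(),[.535,.175,.19]);print(r.x,r.fun.round(1))
o=np.array([(466,57),(538,362) if 0 else (520,352),(66,450)])/4.5+[180,170]
c=[(.085,-.125),(-.085,-.125),(-.085,.125)]
r=least_squares(lambda v:(proj(T,P(v,c,.1678))+[1.6,-.15]-o).ravel(),[.535,.175,.19]);print(r.x,r.fun.round(1))
```

```text
[0.53363028 0.17648613 0.20195215] [-1.1 -0.5 -0.2 -1.5  2.3  2.1 -1.2 -1. ]
[0.53782666 0.17770817 0.19244057] [-0.2 -1.9  1.   1.5 -0.9  0.3]
```

>>> {"api": "step_arm", "payload": {"plan": [{"dx": -0.03, "dy": -0.06, "dz": -0.1, "rx": 0, "ry": 0, "rz": 0, "claw": 0.1}, {"dx": 0, "dy": 0, "dz": -0.08, "rx": 0, "ry": 0, "rz": 0, "claw": 0.1}, {"dx": 0, "dy": 0, "dz": -0.05, "rx": 0, "ry": 0, "rz": 0, "claw": 0.1}, {"dx": 0, "dy": 0, "dz": -0.03, "rx": 0, "ry": 0, "rz": 0, "claw": 0.1}, {"dx": 0, "dy": 0, "dz": 0, "rx": 0, "ry": 0, "rz": 0, "claw": 0.1}]}}

```text
time_s: 19.6
eef_pos: [0.5347, 0.1735, 0.2022]
orientation: [1.066, 1.294, -1.066]
ft_force: [0.9, -0.1, -5.2]
width: 0.177
```

>>> {"api": "step_arm", "payload": {"plan": [{"dx": 0, "dy": 0, "dz": -0.03, "rx": 0, "ry": 0, "rz": 0, "claw": 0.1}, {"dx": 0, "dy": 0, "dz": 0, "rx": 0, "ry": 0, "rz": 0, "claw": 0.1}]}}

```text
time_s: 19.85
eef_pos: [0.5347, 0.1735, 0.2015]
orientation: [1.066, 1.294, -1.066]
ft_force: [-0.2, -0.9, -5.9]
width: 0.176
```

>>> {"api": "step_arm", "payload": {"plan": [{"dx": 0, "dy": 0, "dz": -0.03, "rx": 0, "ry": 0, "rz": 0, "claw": 0.1}, {"dx": 0, "dy": 0, "dz": 0, "rx": 0, "ry": 0, "rz": 0, "claw": 0.1}]}}

```text
time_s: 20.1
eef_pos: [0.5349, 0.1735, 0.201]
orientation: [1.066, 1.294, -1.066]
ft_force: [0.9, 0.1, -3.1]
width: 0.174
```

Contact is starting (5.2 → 3.1 N).

>>> {"api": "step_arm", "payload": {"plan": [{"dx": 0, "dy": 0, "dz": -0.03, "rx": 0, "ry": 0, "rz": 0, "claw": 0.1}, {"dx": 0, "dy": 0, "dz": 0, "rx": 0, "ry": 0, "rz": 0, "claw": 0.1}]}}

```text
time_s: 20.35
eef_pos: [0.535, 0.1735, 0.2005]
orientation: [1.067, 1.294, -1.066]
ft_force: [-0.2, -1.2, 1.4]
width: 0.174
```

>>> {"api": "step_arm", "payload": {"plan": [{"dx": 0, "dy": 0, "dz": 0, "rx": 0, "ry": 0, "rz": 0, "claw": 0.25}, {"dx": 0, "dy": 0, "dz": 0, "rx": 0, "ry": 0, "rz": 0, "claw": 0.4}, {"dx": 0, "dy": 0, "dz": 0, "rx": 0, "ry": 0, "rz": 0, "claw": 0.5}, {"dx": 0, "dy": 0, "dz": 0, "rx": 0, "ry": 0, "rz": 0, "claw": 0.5}, {"dx": 0, "dy": 0, "dz": 0.4, "rx": 0, "ry": 0, "rz": 0, "claw": 0.5}, {"dx": 0, "dy": 0, "dz": 0.8, "rx": 0, "ry": 0, "rz": 0, "claw": 0.5}, {"dx": 0, "dy": 0, "dz": 1, "rx": 0, "ry": 0, "rz": 0, "claw": 0.5}, {"dx": 0, "dy": 0, "dz": 1, "rx": 0, "ry": 0, "rz": 0, "claw": 0.5}, {"dx": 0, "dy": 0, "dz": 1, "rx": 0, "ry": 0, "rz": 0, "claw": 0.5}, {"dx": 0, "dy": 0, "dz": 0, "rx": 0, "ry": 0, "rz": 0, "claw": 0.5}]}}

```text
time_s: 21.6
eef_pos: [0.5359, 0.1738, 0.3076]
orientation: [1.069, 1.292, -1.063]
ft_force: [-0.2, 0.3, -0.5]
width: 0.5
```

Run:
```python
from h import *
s=monitor.observe(); print(s['time_s'],s['eef_pos'].round(4),s['ft_force'].round(1))
p=wcam(s,shot('wrist','w11.png'))
v=[.5349,.1745,.1925]
print(proj(p,P(v,[(.085,.125),(-.085,.125),(-.085,-.125),(.085,-.125)],.16)).round(1).tolist(),proj(p,P(v,[(0,.056),(0,-.056)],.229)).round(1).tolist())
p=shot('scene','s11.png');cv2.imwrite('pics/s11z.png',cv2.resize(p['color'][100:290,280:500],None,fx=3,fy=3,interpolation=2))
```

```text
21.6 [0.5359 0.1738 0.3076] [-0.2  0.3 -0.5]
[[413.4, 52.9], [223.7, 52.8], [246.1, 291.4], [392.1, 290.9]] [[318.8, 139.6], [319.1, 271.2]]
```

View pics/w11.png

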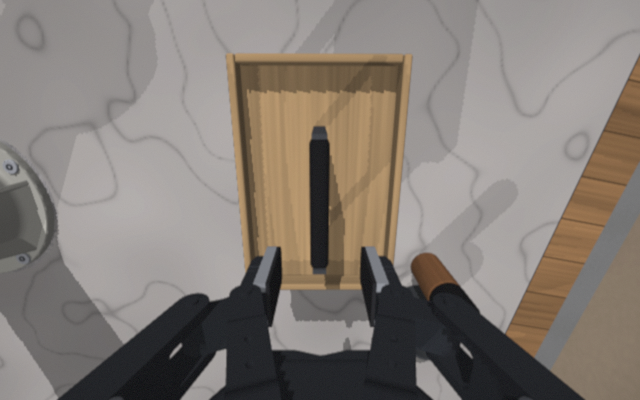

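View pics/s11z.png

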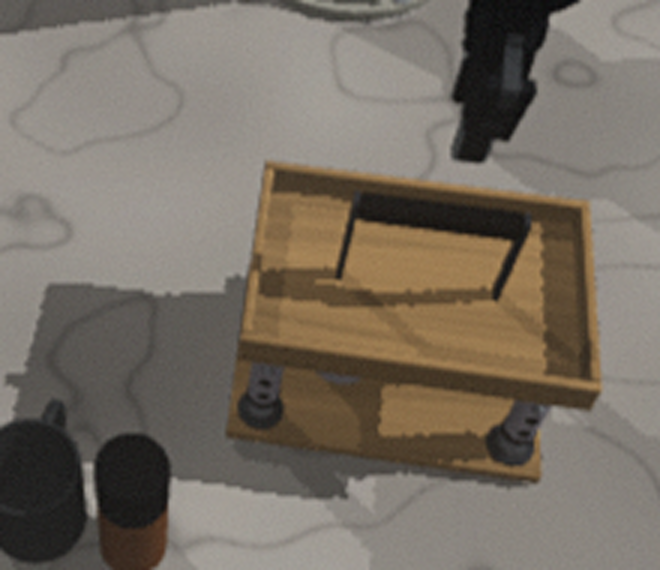

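```bash
python3 -c "
from h import *
print(ticket.job_done())"
```

```text
the job is handed in; nothing more can be done
None
```

The over-long post, at the stand's +x/−y corner, is now one hole shorter. The tray is back on all four posts, released, and the job is handed in. It took about 22 s of the allowed 69 s.

**Post:** I squeezed the button flush and slid the sleeve down about 10 mm. Then I let go and pushed the cap down with the shut fingertips. The button came out again and shows in the wrist and scene pictures. The cap stopped at about 131–132 mm (132 mm is right), with two holes below the button as on the other posts. A further light push met only 1–2 N, so I did not test the lock with a hard push.

**Tray:** I lowered it until the posts carried its weight, then opened the gripper and raised it about 105 mm clear.
- **Position:** the last wrist picture shows the tray square and level, within about 1–2 mm of the position I measured for the stand.
- **Disagreement:** before the final lowering, rougher fits from the scene and top cameras put the tray 3–4 mm further toward +y, and the top camera put it about 4 mm further toward +x. I trusted the wrist camera more and moved the tray only 0.7 mm in x and 1.5 mm in y.

**Other things:** the mill and mug look undisturbed in the last scene picture. The tray now hides most of the shelf; the jar and tin had not moved when last clearly seen, before the tray went on.

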